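# Try the lids of the specimen cases and snap the loose one shut

### The job

The three grey specimen cases are to go back into store, and one of their lids only looks shut: its spring catch has not caught. Go along the cases from your left to your right and give each lid a tug upwards by its knob (a caught lid gives a couple of millimetres and stops; the loose one lifts clear), and press the loose lid down until it snaps, so that all three are left caught. Leave the brush, tweezers, vials and glue bottle where they are.

Things in the scene. Friction and masses are not known exactly. Their poses are not given: they have to be found in the camera images.
- case_a: one of three identical grey sheet-metal specimen cases, heavy, staying put when pulled or pushed: body 120 (x) x 84 (y) x 46 mm; lid 127 x 91 mm with a 12 mm skirt, its top 49 mm above the bench when shut; spring catch at the middle of the front. Origin: centre of the underside; x from front to hinge, z up. A caught lid rises 2 mm and stops hard; a loose one lifts with about 1 N and sinks back slowly when let go
- case_a_knob (a point): centre of the top of case_a's lid knob (moves with the lid): black, round, head 20 mm across and 15 mm high on a 12 mm neck, 27 mm high over the lid, 76 mm above the bench when shut; 42 mm in front of the case's middle, 104 mm from the hinge line
- case_a_lid (a joint): lid angle of case_a, rad; hinge along the case's y, 62 mm behind its middle, 46 mm above the bench. 0 = right down, grows as it rises. Caught: 0 to 0.02. Loose: it rests at about 0.055, its striker on the sloping spring bolt; about 10 N down on the knob drives it past the bolt, which snaps out over the striker and holds the lid down
- case_b: one of three identical grey sheet-metal specimen cases, heavy, staying put when pulled or pushed: body 120 (x) x 84 (y) x 46 mm; lid 127 x 91 mm with a 12 mm skirt, its top 49 mm above the bench when shut; spring catch at the middle of the front. Origin: centre of the underside; x from front to hinge, z up. A caught lid rises 2 mm and stops hard; a loose one lifts with about 1 N and sinks back slowly when let go
- case_b_knob (a point): centre of the top of case_b's lid knob (moves with the lid): black, round, head 20 mm across and 15 mm high on a 12 mm neck, 27 mm high over the lid, 76 mm above the bench when shut; 42 mm in front of the case's middle, 104 mm from the hinge line
- case_b_lid (a joint): lid angle of case_b, rad; hinge along the case's y, 62 mm behind its middle, 46 mm above the bench. 0 = right down, grows as it rises. Caught: 0 to 0.02. Loose: it rests at about 0.055, its striker on the sloping spring bolt; about 10 N down on the knob drives it past the bolt, which snaps out over the striker and holds the lid down
- case_c: one of three identical grey sheet-metal specimen cases, heavy, staying put when pulled or pushed: body 120 (x) x 84 (y) x 46 mm; lid 127 x 91 mm with a 12 mm skirt, its top 49 mm above the bench when shut; spring catch at the middle of the front. Origin: centre of the underside; x from front to hinge, z up. A caught lid rises 2 mm and stops hard; a loose one lifts with about 1 N and sinks back slowly when let go
- case_c_knob (a point): centre of the top of case_c's lid knob (moves with the lid): black, round, head 20 mm across and 15 mm high on a 12 mm neck, 27 mm high over the lid, 76 mm above the bench when shut; 42 mm in front of the case's middle, 104 mm from the hinge line
- case_c_lid (a joint): lid angle of case_c, rad; hinge along the case's y, 62 mm behind its middle, 46 mm above the bench. 0 = right down, grows as it rises. Caught: 0 to 0.02. Loose: it rests at about 0.055, its striker on the sloping spring bolt; about 10 N down on the knob drives it past the bolt, which snaps out over the striker and holds the lid down
- dust_brush: loose bystander: wooden dust brush lying on the bench, 163 mm long, 21 mm wide, 13 mm high; origin under its middle, long along its y
- tweezers: loose bystander: steel tweezers lying on the bench, 128 mm long, 13 mm wide, 8 mm high; origin under their middle, long along their y
- vial_1: loose bystander: small corked glass vial standing on the bench, 19 mm across, 48 mm high; origin at the centre of its foot
- glue_bottle: loose bystander: white glue bottle with a red nozzle, 34 mm across, 86 mm high; origin at the centre of its foot

How it is judged:
By the outcome, as a careful person would: the job done as asked, in the order asked, and still so for the second after the job is handed in, with the robot touching nothing.
It also fails if it takes over 48 s, if anything falls off the work surface, if the arm or the gripper's body presses on something with over 40 N, if the wrist force passes 120 N, or if a joint passes its speed limit or range.

### The arm

A 7-joint arm with a two-finger parallel gripper is mounted at the origin on a cart in front of the work surface, level with it; the furniture and walls round the work are solid. World frame = base frame: x ahead of the robot, y to its left, z up, the work surface at z = 0. Lengths are in m, angles in rad, forces in N, time in s.
With the tool pointing down it reaches from about 0.35 to 0.9 m from the base axis. Payload 8.1 kg.
Tool frame: the origin (TCP) lies at the very end of the fingers, on their centre line; the grasp point (between the pads) lies 19 mm behind it; z points along the fingers, y is the line along which they close (so a half turn about z gives the same grasp; the last joint's range is limited). The gripper opens to 92 mm and grips with 3 to 60 N. Pads are 19 mm wide; open, the fingers measure 130 mm over their backs; the gripper's body (75 mm by 190 mm) begins 47 mm behind the grasp point.
Start: joints at [1.244, 0.434, 0.025, 1.573, -0.012, 1.134, -0.075], TCP at [0.139, -0.609, 0.227] pointing down, gripper open.
Joint ranges: [-2.62, 2.62], [-0.44, 2.09], [-1.27, 1.32], [0.08, 2.57], [-1.32, 4.46], [0.12, 2], [-2.74, 2.74]. Speed limits (rad/s): [2.22, 2.22, 3.01, 3.01, 3.14, 3.14, 3.14].

### API

Orientations are given as a rotation vector (axis times angle).
In Python, from cell import arm gives the robot as it stands.
- The arm moves only by the tool drive_tool, never from a script. Its argument "targets" is a list of rows, each a list of 7 numbers: the turn, a rotation vector about the world's x, y, z in units of 5 degrees (1.0 is 5 degrees), then the shift along the world's x, y, z in units of 40 mm (1.0 is 40 mm), then the opening, from 0 (shut) to 1 (fully open). In form: [[wx, wy, wz, dx, dy, dz, fingers], ...]. A call has 1 to 5 rows; each row is the pose to reach, as a shift and turn from the pose commanded when the call began; what a row does not reach only later rows make up. A row lasts 1/10 s, in which the tool goes at most 50 mm and 8.59 degrees, less where a joint would pass 70% of its speed; a pose out of reach is approached as far as the arm can. A call with a gripper value outside its range is refused whole. The fingers move at their own pace and stop on an object; "force" is the grip in N (left out, the last holds). Time passes only in rows, so rows that repeat a pose let the fingers close. It gives the time, the measured TCP pose, the force, the opening and the grip force at its end, in the units of the state.
- arm.observe(): the state, without advancing time (a new reading comes with each control period).
- arm.get_image(name): name is "scene" or "top" or "wrist"; returns a dict with "pixels" (384x512x3 uint8, red, green, blue), "intrinsics" (3x3 intrinsics, pixels), "k1" (the pictures are not rectified: a ray, as slopes to the right and down, at radius r is drawn at 1 + k1 r^2 times it, then the intrinsics apply), "rvec" (rotation vector, rad) and "tvec" (3), from world to camera coordinates, as OpenCV has them; the wrist camera has in their place "mount" (4x4, takes a point from camera to tool coordinates, whose origin is the TCP and whose axes are the flange's). Camera axes: x right, y down, z forward; pixel columns grow to the right and rows downward; lengths in m; the calibration is good to about 2 mm. A picture is of the moment at which its call begins: read the wrist's pose just before it. There is no depth.
- arm.sign_off(): hands the job in; it is judged then, once.
The state is a dict: "clock": time; "joints": joint angles; "dq": joint speeds; "joint_efforts": joint torques, N m; "position": TCP position; "ee_rot": TCP orientation; "force": force on the tool from outside, world axes, zero at the start; "ft_torque": the same for the moment, N m; "width": opening from 0.0 (shut) to 1.0 (fully open); "gripper_force": force on a finger pad.
Only numpy, scipy, OpenCV 4.12 (cv2) and the standard library are available. Lean on these libraries where they do the work, as an engineer would, in place of code of your own. Each camera call takes 0.05 s, during which the arm holds its last target. There are 200 camera calls.

## Working session

There is one attempt and no reset: what is moved stays moved. The work goes in short steps, Python scripts to look and compute and a tool call to move; the robot and the scene stay as the last step left them, time stands still between calls to the robot, and variables do not carry over. Pictures are saved under pics/ and viewed, at most 10 in all, crops included, and the job is handed in when it is done.

Besides the shell and the picture viewer there is one more tool, called after "Emit:" as name(argument=value, ...) on one line, values as JSON. drive_tool: Moves the arm, as the interface text tells. Its arguments: {"type":"object","properties":{"targets":{"type":"array"},"force":{"type":"number"}},"required":["targets"]}

```bash
mkdir -p pics
python3 - <<'E'
from cell import arm
import cv2,numpy as np
s=arm.observe();print({k:np.round(v,3).tolist() for k,v in s.items()})
a=arm.get_image("top");b=arm.get_image("scene")
for n,i in(("top",a),("scene",b)):
    cv2.imwrite(f"pics/{n}0.png",i["pixels"][:,:,::-1]);print(n,{k:np.round(v,3).tolist() for k,v in i.items() if k!="pixels"})
E
```

```text
{'clock': 0.0, 'joints': [1.244, 0.435, 0.025, 1.574, -0.012, 1.134, -0.075], 'dq': [0.002, 0.0, 0.002, 0.002, -0.0, 0.001, 0.001], 'joint_efforts': [-0.001, -66.785, 0.984, -31.447, -0.061, 0.043, 0.0], 'position': [0.139, -0.609, 0.226], 'ee_rot': [-3.12, -0.351, 0.001], 'force': [0.456, 0.313, 0.069], 'ft_torque': [-0.008, 0.041, -0.035], 'gripper_force': 0.0, 'width': 1.002}
top {'intrinsics': [[357.834, 0.0, 253.251], [0.0, 357.834, 188.273], [0.0, 0.0, 1.0]], 'k1': -0.005, 'rvec': [2.144, -2.119, 0.196], 'tvec': [-0.015, 0.537, 0.908]}
scene {'intrinsics': [[401.182, 0.0, 256.393], [0.0, 401.182, 188.962], [0.0, 0.0, 1.0]], 'k1': -0.127, 'rvec': [0.768, -2.443, 1.25], 'tvec': [0.421, 0.24, 0.735]}
```

View pics/top0.png

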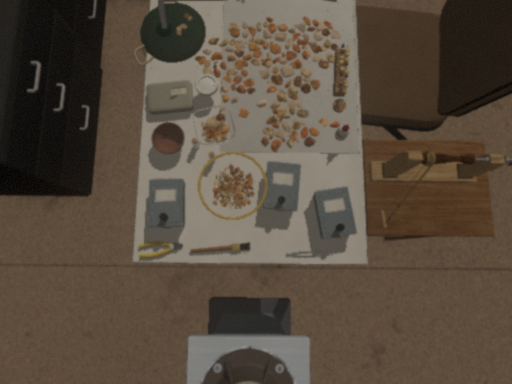

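View pics/scene0.png

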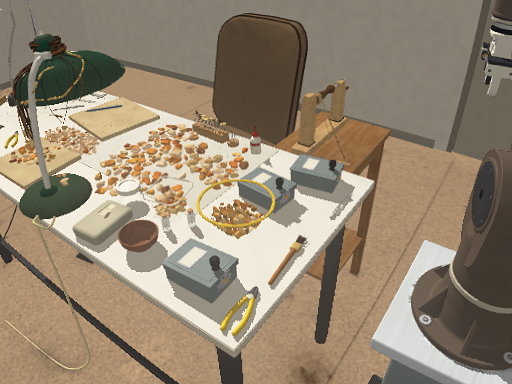

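The top view shows the three cases with black knobs near (163,217), (281,200) and (340,228), white labels behind them. The brush is at (220,249) and the tweezers at (300,254). The scene view confirms that the knobs stand towards the robot.

```bash
cat > h.py <<'E'
import cv2,numpy as np
from scipy.spatial.transform import Rotation as R
def ray(im,uv,z,T=None):
    "pixel -> world point at height z; T: camera-to-world 4x4 (wrist)"
    K=im["intrinsics"]
    x=(np.asarray(uv,float)-[K[0][2],K[1][2]])/[K[0][0],K[1][1]]
    d=x.copy()
    for _ in range(10): d=x/(1+im["k1"]*(d@d))
    d=np.r_[d,1]
    if T is None:
        Rm=R.from_rotvec(im["rvec"]).as_matrix();c=-Rm.T@im["tvec"];d=Rm.T@d
    else: c=T[:3,3];d=T[:3,:3]@d
    return c+d*(z-c[2])/d[2]
def wristT(im,s):
    T=np.eye(4);T[:3,:3]=R.from_rotvec(s["ee_rot"]).as_matrix();T[:3,3]=s["position"];return T@np.asarray(im["mount"])
E
python3 - <<'E'
from cell import arm
from h import *
s=arm.observe();im=arm.get_image("top");p=im["pixels"]
g=p.max(2)
for n,(u,v) in dict(a=(163,217),b=(281,200),c=(340,228)).items():
    m=np.zeros_like(g);m[v-12:v+13,u-12:u+13]=1
    k=((g<40)&(m>0)).astype(np.uint8)
    N,_,st,ce=cv2.connectedComponentsWithStats(k)
    i=1+st[1:,4].argmax();print(n,"knob",ce[i].round(1),st[i],ray(im,ce[i],.07).round(4))
    m[:]=0;m[v-45:v+5,u-25:u+25]=1
    w=((p.min(2)>135)&(m>0)).astype(np.uint8)
    N,_,st,ce=cv2.connectedComponentsWithStats(w)
    for i in range(1,N):
        if st[i,4]>40: print(" label",st[i],ray(im,ce[i],.049).round(4))
for n,pts in dict(a=[(149,182),(182,180),(183,226),(150,228)],b=[(271,163),(300,165),(295,211),(263,208)],c=[(315,190),(347,188),(355,234),(321,238)]).items():
    q=np.array([ray(im,u,.049)[:2] for u in pts]);print(n,q.mean(0).round(3),'yaw',np.degrees([np.arctan2(*(q[i]-q[j])[::-1]) for i,j in((0,3),(1,2))]).round(1))
for n,u in dict(tw=(300,254),brushtip=(248,247),vial=(335,70)).items(): print(n,ray(im,u,0).round(3))
print(ray(im,(200,186),0),ray(im,(268,186),0))
cv2.imwrite("pics/crop.png",cv2.resize(p[150:270,130:370][:,:,::-1],None,fx=3.3,fy=3.3,interpolation=cv2.INTER_CUBIC))
E
```

```text
a knob [164.5 217.5] [164 217   2   2   2] [0.4544 0.2187 0.07  ]Traceback (most recent call last):
  File "<stdin>", line 9, in <module>
ValueError: attempt to get argmax of an empty sequence
```

Run:
```python
from cell import arm
from h import *
s=arm.observe();im=arm.get_image("top");p=im["pixels"]
g=p.max(2)
for n,(u,v) in dict(a=(163,217),b=(281,200),c=(340,228)).items():
    m=np.zeros_like(g);m[v-9:v+10,u-9:u+10]=1
    k=((g<62)&(m>0)).astype(np.uint8)
    N,_,st,ce=cv2.connectedComponentsWithStats(k)
    for i in range(1,N):
        if st[i,4]>5:print(n,"knob",g[m>0].min(),ce[i].round(1),st[i],ray(im,ce[i],.07).round(4))
for n,pts in dict(a=[(149,182),(182,180),(183,226),(150,228)],b=[(271,163),(300,165),(295,211),(263,208)],c=[(315,190),(347,188),(355,234),(321,238)]).items():
    q=np.array([ray(im,u,.049)[:2] for u in pts]);print(n,q.mean(0).round(3),'yaw',np.degrees([np.arctan2(*(q[i]-q[j])[::-1]) for i,j in((0,3),(1,2))]).round(1))
for n,u in dict(tw=(300,254),brushtip=(248,247)).items(): print(n,ray(im,u,0).round(3))
cv2.imwrite("pics/crop.png",cv2.resize(p[150:270,130:370][:,:,::-1],None,fx=3.3,fy=3.3,interpolation=cv2.INTER_CUBIC))
```

```text
a knob 39 [162.5 219.2] [158 213  10  14  91] [0.45   0.2237 0.07  ]
b knob 40 [279.8 202. ] [275 196  10  13  75] [ 0.4981 -0.0774  0.07  ]
c knob 29 [337.9 229.9] [332 224  13  13  97] [ 0.4278 -0.2262  0.07  ]
a [0.493 0.222] yaw [4.8 3.9]
b [ 0.543 -0.086] yaw [-9.7 -6.7]
c [ 0.476 -0.224] yaw [5.9 7.8]
tw [ 0.366 -0.138  0.   ]
brushtip [0.383 0.004 0.   ]
```

View pics/crop.png

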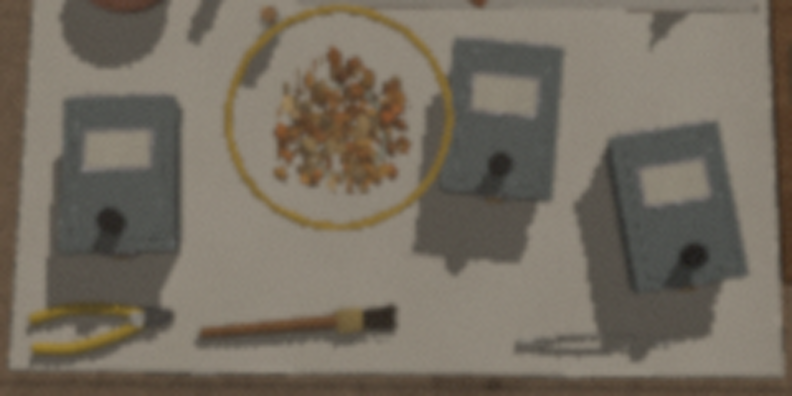

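The knob heads are at about a (0.456, 0.222), b (0.504, -0.082) and c (0.434, -0.232), with case yaws of about 4, -8 and 7°. I'm setting out for case a, keeping high.

Emit:
drive_tool(targets=[[0,0,-0.3,1,0.75,0,1],[0,0,-0.6,2,1.5,0,1],[0,0,-1,3,2.25,0,0.8],[0,0,-1.3,3.9,3.1,0,0.6],[0,0,-1.7,4.8,4,0,0.6]])

```text
clock: 0.7
position: [0.3313, -0.4486, 0.2266]
ee_rot: [3.139, 0.116, 0.0]
force: [1.6, -1.2, 0.1]
width: 0.789
gripper_force: 0.0
```

Emit:
drive_tool(targets=[[0,0,0,0.6,1,0,0.6],[0,0,0,1,2.1,0,0.6],[0,0,0,1.4,3.2,0,0.6],[0,0,0,1.7,4.4,0,0.6],[0,0,0,2,5.6,0,0.6]])

```text
clock: 1.2
position: [0.4102, -0.2242, 0.2268]
ee_rot: [3.139, 0.118, 0.0]
force: [1.0, -0.3, -0.0]
width: 0.6
gripper_force: 0.0
```

Emit:
drive_tool(targets=[[0,0,0,0.1,1.2,0,0.6],[0,0,0,0.2,2.4,0,0.6],[0,0,0,0.3,3.6,0,0.6],[0,0,0,0.4,4.8,0,0.6],[0,0,0,0.5,6,0,0.6]])

```text
clock: 1.7
position: [0.4298, 0.0157, 0.227]
ee_rot: [3.139, 0.118, 0.001]
force: [1.0, -0.2, 0.6]
width: 0.598
gripper_force: 0.0
```

Emit:
drive_tool(targets=[[0,0,0,0.2,1.2,-0.2,0.6],[0,0,0,0.35,2.4,-0.4,0.6],[0,0,0,0.5,3.6,-0.6,0.6],[0,0,0,0.65,4.7,-0.8,0.6],[0,0,0,0.65,5.1,-0.9,0.6]])

```text
clock: 2.2
position: [0.4555, 0.2229, 0.1903]
ee_rot: [-3.137, -0.126, 0.0]
force: [0.3, -0.2, 0.2]
width: 0.6
gripper_force: 0.0
```

```bash
cat > look.py <<'E'
import sys
from cell import arm
from h import *
kx,ky=map(float,sys.argv[2:4])
s=arm.observe();im=arm.get_image("wrist");T=wristT(im,s);p=im["pixels"]
print(s["position"].round(4) if hasattr(s["position"],"round") else s["position"])
# expected knob pixel
K=np.asarray(im["intrinsics"]);c=np.linalg.inv(T)@[kx,ky,.07,1];e=K@(c[:3]/c[2]);print("expected",e[:2].round(0))
k=(p.max(2)<60).astype(np.uint8)
N,L,st,ce=cv2.connectedComponentsWithStats(cv2.morphologyEx(k,cv2.MORPH_OPEN,np.ones((3,3))))
for i in range(1,N):
    if st[i,4]>150: print(st[i],ce[i].round(0),ray(im,ce[i],.07,T).round(4))
cv2.imwrite(f"pics/{sys.argv[1]}.png",p[:,:,::-1])
E
python3 look.py wa .456 .222
```

```text
[0.4555 0.2229 0.1903]
expected [261. 176.]
[   0    0   77   30 2060] [39. 13.] [0.5711 0.3994 0.07  ]
[251 163  23  27 468] [262. 176.] [0.456  0.2211 0.07  ]
[184 227  24  50 673] [198. 257.] [0.3725 0.2742 0.07  ]
[ 260  227   77   50 1455] [301. 262.] [0.3744 0.1776 0.07  ]
[431 227  22  13 222] [442. 233.] [0.4148 0.0519 0.07  ]
[    0   246   512   138 30497] [188. 338.] [0.2765 0.2825 0.07  ]
[  352   246   148    93 10392] [428. 291.] [0.3523 0.0502 0.07  ]
[360 276  11  31 201] [366. 291.] [0.3483 0.1102 0.07  ]
[281 306  22  33 611] [291. 322.] [0.3053 0.1787 0.07  ]
```

View pics/wa.png

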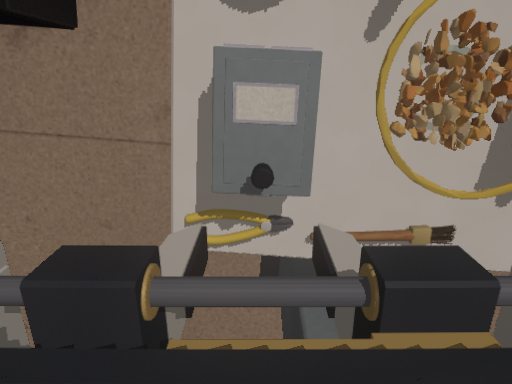

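The wrist view shows case a's knob at (262,176), which puts it at (0.456, 0.221), matching the estimate. Next I lower and grip.

Emit:
drive_tool(targets=[[0,0,0,0,-0.04,-1,0.6],[0,0,0,0,-0.04,-2,0.6],[0,0,0,0,-0.04,-2.8,0.6],[0,0,0,0,-0.04,-3.2,0.6],[0,0,0,0,-0.04,-3.22,0.6]])

```text
clock: 2.75
position: [0.4546, 0.2149, 0.0599]
ee_rot: [3.137, 0.118, -0.006]
force: [-0.0, 0.1, 0.2]
width: 0.599
gripper_force: 0.0
```

Emit:
drive_tool(targets=[[0,0,0,0,0,0,0.15],[0,0,0,0,0,0,0.1],[0,0,0,0,0,0,0.1],[0,0,0,0,0,0,0.1],[0,0,0,0,0,0,0.1]], force=30)

```text
clock: 3.25
position: [0.4565, 0.2205, 0.0632]
ee_rot: [-3.133, -0.121, -0.005]
force: [-3.3, 18.5, 0.1]
width: 0.217
gripper_force: 9.7
```

Emit:
drive_tool(targets=[[0,0,0,0,0.07,0,0.1],[0,0,0,0,0.07,0,0.1],[0,0,0,0,0.07,0,0.1]])

```text
clock: 3.55
position: [0.4563, 0.2212, 0.0628]
ee_rot: [-3.136, -0.12, -0.003]
force: [-1.5, 6.4, 1.8]
width: 0.2
gripper_force: 30.0
```

Emit:
drive_tool(targets=[[0,0,0,0,0,0.03,0.1],[0,0,0,0,0,0.06,0.1],[0,0,0,0,0,0.08,0.1],[0,0,0,0,0,0.1,0.1],[0,0,0,0,0,0.1,0.1]])

```text
clock: 4.05
position: [0.4575, 0.2213, 0.0668]
ee_rot: [-3.136, -0.119, -0.005]
force: [3.4, 8.4, -3.5]
width: 0.201
gripper_force: 30.0
```

Emit:
drive_tool(targets=[[0,0,0,0,0,0.05,0.1],[0,0,0,0,0,0.1,0.1],[0,0,0,0,0,0.15,0.1],[0,0,0,0,0,0.15,0.1]])

```text
clock: 4.45
position: [0.4591, 0.2213, 0.0732]
ee_rot: [-3.135, -0.118, -0.009]
force: [7.6, 8.4, -6.1]
width: 0.199
gripper_force: 30.0
```

```bash
python3 look.py wa2 .456 .222|head -2
python3 - <<'E'
import cv2
from cell import arm
p=arm.get_image("scene")["pixels"][200:320,140:280,::-1];w=cv2.imread("pics/wa2.png")
a=cv2.resize(p,(400,343),interpolation=2);b=cv2.resize(w,(400,300))
cv2.imwrite("pics/t1.png",cv2.hconcat([a[:300],b]))
E
```

```text
[0.4591 0.2213 0.0732]
expected [257. 245.]
```

View pics/t1.png

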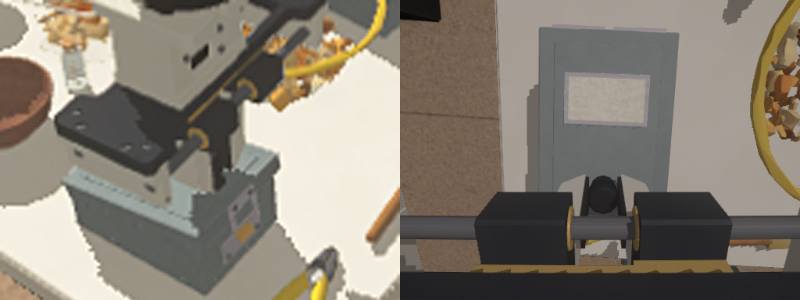

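The close view shows case a's lid tilted open with the fingers on its knob, so a is the loose one. Holding the knob, I press it down.

Emit:
drive_tool(targets=[[0,0,0,0,0,-0.1,0.1],[0,0,0,0,0,-0.2,0.1],[0,0,0,0,0,-0.28,0.1],[0,0,0,0,0,-0.34,0.1],[0,0,0,0,0,-0.38,0.1]])

```text
clock: 5.05
position: [0.4557, 0.2212, 0.0587]
ee_rot: [-3.137, -0.121, -0.002]
force: [-10.3, 1.8, 33.3]
width: 0.201
gripper_force: 30.0
```

Emit:
drive_tool(targets=[[0,0,0,0,0,-0.04,0.1],[0,0,0,0,0,-0.08,0.1],[0,0,0,0,0,-0.08,0.1]])

```text
clock: 5.35
position: [0.4553, 0.2212, 0.0554]
ee_rot: [-3.137, -0.121, -0.001]
force: [-10.1, 2.6, 21.7]
width: 0.204
gripper_force: 30.0
```

Emit:
drive_tool(targets=[[0,0,0,0,0,0.05,0.1],[0,0,0,0,0,0.1,0.1],[0,0,0,0,0,0.15,0.1],[0,0,0,0,0,0.18,0.1],[0,0,0,0,0,0.2,0.1]])

```text
clock: 5.85
position: [0.4558, 0.2211, 0.0598]
ee_rot: [-3.136, -0.12, 0.001]
force: [9.8, 14.0, -44.4]
width: 0.2
gripper_force: 30.0
```

At 44 N upwards it holds, so a is caught now. I relax, let go and move on to b.

Emit:
drive_tool(targets=[[0,0,0,0,0,-0.14,0.1],[0,0,0,0,0,-0.14,0.3],[0,0,0,0,0,-0.1,0.6],[0,0,0,0,0,-0.1,0.6],[0,0,0,0,0,-0.1,0.6]])

```text
clock: 6.35
position: [0.4563, 0.2186, 0.0578]
ee_rot: [3.139, 0.117, 0.001]
force: [0.7, 0.3, -0.1]
width: 0.5
gripper_force: 0.0
```

Emit:
drive_tool(targets=[[0,0,0,0,0,1.2,0.6],[0,0,0,0,0,2.4,0.6],[0,0,-0.7,0.2,-1,3.2,0.6],[0,0,-1.4,0.4,-2.2,3.2,0.6],[0,0,-2.2,0.6,-3.4,3.2,0.6]])

```text
clock: 6.85
position: [0.4809, 0.0817, 0.1872]
ee_rot: [-3.136, 0.186, -0.005]
force: [0.7, -0.8, -0.2]
width: 0.603
gripper_force: 0.0
```

Emit:
drive_tool(targets=[[0,0,0,0.2,-1.2,0,0.6],[0,0,0,0.4,-2.4,0,0.6],[0,0,0,0.6,-3.6,0,0.6],[0,0,0,0.6,-4.2,0,0.6],[0,0,0,0.6,-4.2,0,0.6]])

```text
clock: 7.35
position: [0.5035, -0.09, 0.1854]
ee_rot: [3.134, -0.194, -0.001]
force: [0.9, 0.5, 0.3]
width: 0.597
gripper_force: 0.0
```

```bash
python3 look.py wb .504 -.082
```

```text
[ 0.5035 -0.09    0.1854]
expected [249. 179.]
[347 149  22  84 406] [357. 191.] [ 0.4811 -0.1729  0.07  ]
[238 164  23  27 494] [249. 177.] [ 0.5056 -0.082   0.07  ]
[  352   216   148   123 11250] [427. 287.] [ 0.3759 -0.2358  0.07  ]
[184 227  24  50 671] [198. 257.] [ 0.4355 -0.0248  0.07  ]
[313 227  24  50 687] [322. 257.] [ 0.4213 -0.138   0.07  ]
[    0   246   512   138 30355] [188. 339.] [0.3446 0.0018 0.07  ]
[ 185  306  112   20 1662] [234. 313.] [ 0.3695 -0.0484  0.07  ]
```

View pics/wb.png

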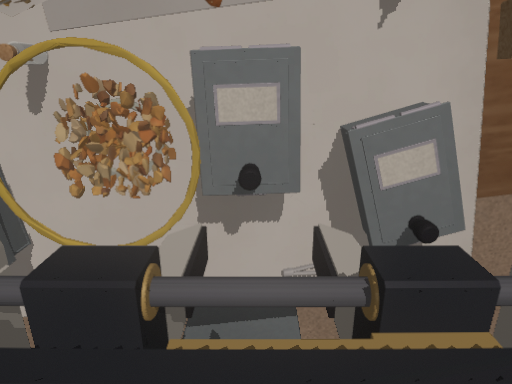

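Case b's knob is at (249,177), giving (0.506, -0.082). Next I lower and grip.

Emit:
drive_tool(targets=[[0,0,0,0.02,0.04,-1,0.6],[0,0,0,0.02,0.04,-2,0.6],[0,0,0,0.02,0.04,-2.8,0.6],[0,0,0,0.02,0.04,-3.15,0.6],[0,0,0,0.02,0.04,-3.15,0.6]])

```text
clock: 7.9
position: [0.5032, -0.0815, 0.0577]
ee_rot: [-3.136, 0.18, 0.006]
force: [0.1, -0.7, 0.4]
width: 0.594
gripper_force: 0.0
```

Emit:
drive_tool(targets=[[0,0,0,0,0,0,0.15],[0,0,0,0,0,0,0.1],[0,0,0,0,0,0,0.1],[0,0,0,0,0,0,0.1],[0,0,0,0,0,0,0.1]], force=30)

```text
clock: 8.4
position: [0.5053, -0.0825, 0.0601]
ee_rot: [-3.135, 0.183, -0.002]
force: [1.0, 15.1, 1.9]
width: 0.213
gripper_force: 8.0
```

Emit:
drive_tool(targets=[[0,0,0,0,0,0.03,0.1],[0,0,0,0,0,0.06,0.1],[0,0,0,0,0,0.09,0.1],[0,0,0,0,0,0.11,0.1],[0,0,0,0,0,0.11,0.1]])

```text
clock: 8.9
position: [0.5059, -0.0819, 0.063]
ee_rot: [-3.134, 0.181, -0.002]
force: [9.2, 4.8, -22.4]
width: 0.202
gripper_force: 30.0
```

Emit:
drive_tool(targets=[[0,0,0,0,0,0.04,0.1],[0,0,0,0,0,0.06,0.1],[0,0,0,0,0,0.06,0.1]])

```text
clock: 9.2
position: [0.5055, -0.0818, 0.0643]
ee_rot: [-3.134, 0.181, -0.001]
force: [12.1, 4.4, -35.2]
width: 0.203
gripper_force: 30.0
```

Emit:
drive_tool(targets=[[0,0,0,0,0,-0.15,0.1],[0,0,0,0,0,-0.15,0.3],[0,0,0,0,0,-0.12,0.6],[0,0,0,0,0,-0.12,0.6],[0,0,0,0,0,-0.12,0.6]])

```text
clock: 9.7
position: [0.5049, -0.0836, 0.0617]
ee_rot: [3.136, -0.184, 0.0]
force: [-0.4, 0.3, -0.8]
width: 0.497
gripper_force: 0.0
```

Case b stops hard (35 N), so it is caught. On to c.

Emit:
drive_tool(targets=[[0,0,0,0,0,1.2,0.6],[0,0,0,0,0,2.4,0.6],[0,0,1,-0.4,-0.9,3.1,0.6],[0,0,2,-0.9,-1.9,3.1,0.6],[0,0,3,-1.3,-2.9,3.1,0.6]])

```text
clock: 10.2
position: [0.4525, -0.2007, 0.187]
ee_rot: [3.131, 0.235, 0.004]
force: [1.4, -0.3, -0.8]
width: 0.601
gripper_force: 0.0
```

Emit:
drive_tool(targets=[[0,0,0,-0.45,-0.8,0,0.6],[0,0,0,-0.45,-0.8,0,0.6],[0,0,0,-0.45,-0.8,0,0.6]])

```text
clock: 10.5
position: [0.4343, -0.232, 0.1857]
ee_rot: [3.133, 0.224, 0.0]
force: [-0.0, 0.1, -0.7]
width: 0.6
gripper_force: 0.0
```

```bash
python3 look.py wc .434 -.232
```

```text
[ 0.4343 -0.232   0.1857]
expected [259. 178.]
[ 66  53  36  27 777] [83. 66.] [ 0.5051 -0.0843  0.07  ]
[249 164  23  26 473] [260. 177.] [ 0.4356 -0.2327  0.07  ]
[184 227  24  50 679] [198. 257.] [ 0.3514 -0.1872  0.07  ]
[313 227  24  50 682] [322. 257.] [ 0.3671 -0.2999  0.07  ]
[    0   245   512   139 30465] [188. 338.] [ 0.2568 -0.1849  0.07  ]
[  352   246   148    93 10745] [426. 291.] [ 0.3447 -0.4064  0.07  ]
```

Emit:
drive_tool(targets=[[0,0,0,0,-0.04,-1,0.6],[0,0,0,0,-0.04,-2,0.6],[0,0,0,0,-0.04,-2.8,0.6],[0,0,0,0,-0.04,-3.1,0.6],[0,0,0,0,-0.04,-3.1,0.6]])

```text
clock: 11.05
position: [0.4346, -0.2313, 0.0604]
ee_rot: [-3.131, -0.231, 0.004]
force: [0.2, -0.1, 0.3]
width: 0.6
gripper_force: 0.0
```

Emit:
drive_tool(targets=[[0,0,0,0,0,0,0.15],[0,0,0,0,0,0,0.1],[0,0,0,0,0,0,0.1],[0,0,0,0,0,0,0.1],[0,0,0,0,0,0,0.1]])

```text
clock: 11.55
position: [0.4351, -0.233, 0.062]
ee_rot: [3.133, 0.227, 0.001]
force: [0.1, 5.0, 0.3]
width: 0.212
gripper_force: 3.9
```

Emit:
drive_tool(targets=[[0,0,0,0,0,0.03,0.1],[0,0,0,0,0,0.06,0.1],[0,0,0,0,0,0.1,0.1],[0,0,0,0,0,0.14,0.1],[0,0,0,0,0,0.14,0.1]])

```text
clock: 12.05
position: [0.4354, -0.2325, 0.0656]
ee_rot: [-3.132, -0.229, -0.001]
force: [11.2, -1.5, -30.4]
width: 0.204
gripper_force: 30.0
```

Case c also stops hard (30 N), so it is caught. I release and retreat.

Emit:
drive_tool(targets=[[0,0,0,0,0,-0.12,0.1],[0,0,0,0,0,-0.12,0.3],[0,0,0,0,0,-0.1,0.6],[0,0,0,0,0,-0.1,0.6],[0,0,0,0,0,-0.1,0.6]])

```text
clock: 12.55
position: [0.4348, -0.2331, 0.0634]
ee_rot: [3.133, 0.227, 0.0]
force: [0.6, -0.5, -0.3]
width: 0.501
gripper_force: 0.0
```

Emit:
drive_tool(targets=[[0,0,0,0,0,1.2,0.6],[0,0,0,0,0,2.4,0.6],[0,0,0,0,0,3.6,0.6],[0,0,0,-0.2,-1,4,0.6],[0,0,0,-0.4,-2,4,0.6]])

```text
clock: 13.05
position: [0.4207, -0.314, 0.2271]
ee_rot: [3.129, 0.232, 0.009]
force: [0.5, -0.2, 0.4]
width: 0.604
gripper_force: 0.0
```

Emit:
drive_tool(targets=[[0,0,0,-0.6,-1,0,0.6],[0,0,0,-1.2,-2,0,0.6],[0,0,0,-1.8,-3,0,0.6],[0,0,0,-1.8,-3,0,0.6],[0,0,0,-1.8,-3,0,0.6]])

```text
clock: 13.55
position: [0.3457, -0.4337, 0.2229]
ee_rot: [-3.133, -0.223, 0.001]
force: [0.7, 0.9, 0.2]
width: 0.602
gripper_force: 0.0
```

Run:
```python
import cv2
from cell import arm
p=arm.get_image("scene")["pixels"][130:350,130:380,::-1]
cv2.imwrite("pics/end.png",cv2.resize(cv2.hconcat([p]),(680,598),interpolation=2))
```

```text
(no output)
```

View pics/end.png

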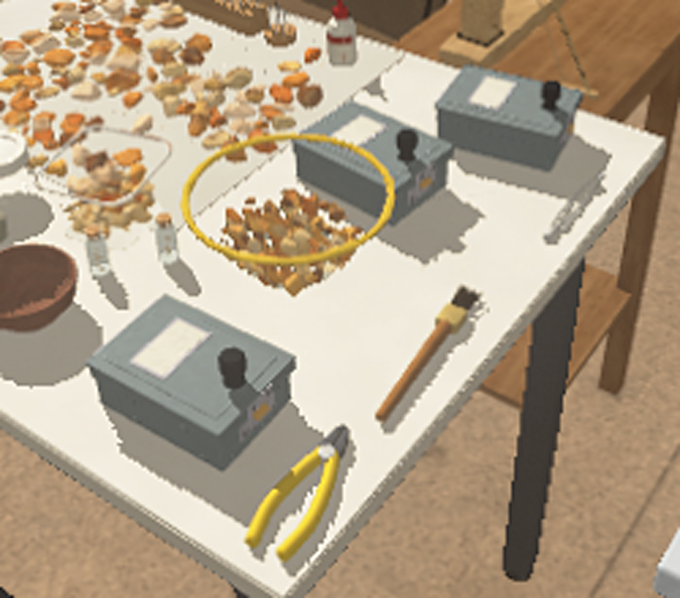

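All three lids lie flat, with case a's knob at (233,365) in the crop. The brush, tweezers, vials and glue bottle look undisturbed, and the gripper is clear.

```bash
python3 -c "
from cell import arm
print(arm.sign_off())"
```

```text
the job is handed in; nothing more can be done
None
```

Job handed in: I tugged the lids left to right, found the left one (case a) loose and pressed it until it caught, and it then held a 44 N tug; the middle and right lids were already caught.

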